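Tighten the clamp screw on the rotor

ROBOT

A 6-joint arm with a two-finger parallel gripper is mounted at the origin on a cart in front of the work surface, level with it; the furniture and walls round the work are solid. World frame = base frame: x ahead of the robot, y to its left, z up, the work surface at z = 0. Lengths are in m, angles in rad, forces in N, time in s.
With the tool pointing down it reaches from about 0.25 to 0.725 m from the base axis. Payload 4 kg.
Tool frame: the origin (TCP) lies between the finger pads; the fingertips stand 11 mm ahead of it and the grasp point (between the pads) lies 8 mm behind it (tcp_to_tips is the z of the fingertips in the tool frame, in m); z points along the fingers, y is the direction in which the jaws open and shut (so a half turn about z gives the same grasp; the last joint's range is limited). The gripper opens to 85 mm and grips with 20 to 120 N. Pads are 22 mm wide; open, the fingers measure 114 mm over their backs; the gripper's body (76 mm by 85 mm) begins 54 mm behind the grasp point. The pads swing forward as they close: fully open they stand 13 mm farther back than shut.
Start: joints at [1.16, 0.241, 0.005, 1.335, 0, 1.571], TCP at [0.2, 0.458, 0.242] pointing down, gripper open.
Joint ranges: [-2.72, 2.72], [-1.05, 1.87], [-1.09, 1.28], [-1.99, 2.15], [-1.42, 1.44], [-3.14, 3.14]. Speed limits (rad/s): [2.79, 2.79, 3.14, 3.14, 3.14, 3.14].

INTERFACE

Orientations are given as a unit quaternion [x, y, z, w].
In Python, from workcell import * gives the robot as it stands.
- The arm moves only by the tool move_arm, never from a script. Its argument "moves" is a list that holds one entry, the list of rows, each a list of 7 numbers: the shift along the world's x, y, z in units of 500 mm (1.0 is 500 mm), then the turn, a rotation vector about the world's x, y, z in units of 30 degrees (1.0 is 30 degrees), then the closure, from -1 (fully open) to 1 (shut), so that 0 is half open. A call has 1 to 8 rows; each row shifts and turns the pose as measured when the row begins; what a row does not reach is not made up. A row lasts 1/12 s, in which the tool goes at most 41.7 mm and 7.16 degrees, less where a joint would pass 70% of its speed; a pose out of reach is approached as far as the arm can. A call with a number of a shift or a turn outside -1 to 1 is refused whole. A call with a gripper value outside its range is refused whole. The fingers move at their own pace and stop on an object; the grip force is fixed at half the most. Time passes only in rows, so rows that do not move let the fingers close. It gives the time, the measured TCP pose, the force and the opening at its end, in the units of the state.
- get_obs(): the state, without advancing time (a new reading comes with each control period).
- camera(name): name is "scene" or "top" or "wrist"; returns a dict with "pixels" (480x640x3 uint8, red, green, blue), "range_z" (480x640 float32, m along the optical axis (not along the pixel's ray), 0 where there is no reading), "fx", "fy", "cx", "cy" (pixels), "extrinsics" (4x4, takes a point from camera to world coordinates). Camera axes: x right, y down, z forward; pixel columns grow to the right and rows downward; lengths in m; the calibration is good to about 2 mm. A picture is of the moment at which its call begins.
- job_done(): hands the job in, once; it reports no verdict.
The state is a dict: "clock": time; "joint_pos": joint angles; "joint_vel": joint speeds; "tau": joint torques, N m; "eef_pos": TCP position; "tool_rot": TCP orientation; "ft_force": force on the tool from outside, world axes, zero at the start; "ft_torque": the same for the moment, N m; "grip_width": finger opening in m.
Only numpy, scipy, OpenCV 4.12 (cv2) and the standard library are available. Lean on these libraries where they do the work, as an engineer would, in place of code of your own. Each camera call takes 0.05 s, during which the arm holds its last target.

TASK

Two screw clamp frames are bolted to the bench. Find the one that has the copper rotor sitting in it and turn its red wing grip clockwise (seen from above) until it stops tight, so that the rotor is clamped, then let go. Leave the grip of the empty frame as it is.

Things in the scene. Friction and masses are not known exactly. Their poses are not given: they have to be found in the camera images.
- screw_a (a joint): Turn of the clamp screw over the rotor, rad; grows as the red grip turns clockwise seen from above. Starts at 0.05 to 0.35, stops hard at 1.40, where it is tight: one turn of the wrist, 60 to 77 degrees. The brass pad meets the rotor's shaft at about 1.1. About 0.1 N m of friction; stays where it is left.
- screw_a_grip (a point): Centre of that screw's red wing grip, on the vertical screw axis: upright bar 50 mm long (point x), 14 thick (y), 30 high (z up), white mark on the +x end of its top. Turns with the screw and sinks 2 mm per rad of tightening; starts 101 mm above the bench. Below: black hub 30 wide, 12 high; blue cross-bar, top 33 mm below this point. Base plate 84x116x14, bolted down.
- rotor_center (a point): Centre, half-way up, of the loose copper rotor (disc 70 mm wide, 8 thick, with hub and shaft, 29 high in all; z along the shaft), lying hub up in the round recess of its frame's base plate, under the screw of screw_a.
- screw_b_mark (a point): Centre of the white mark on top of the red wing grip of the other frame, the empty one, which is built alike: 15.5 mm out from its screw axis along the grip. That grip is to be left where it is.
Mind the look-alikes: they are no part of the job. Leave any green look-alike of the part that bears rotor_center alone.

How it is judged:
By the outcome, as a careful person would: the job done as asked, in the order asked, and still so for the second after the job is handed in, with the robot touching nothing.
It also fails if it takes over 32 s, if anything falls off the work surface, if the arm or the gripper's body presses on something with over 40 N, if the wrist force passes 120 N, or if a joint passes its speed limit or range.

## Working session

There is one attempt and no reset: what is moved stays moved. The work goes in short steps, Python scripts to look and compute and a tool call to move; the robot and the scene stay as the last step left them, time stands still between calls to the robot, and variables do not carry over. Pictures are saved under pics/ and viewed, and the job is handed in when it is done.

Besides the shell and the picture viewer there is one more tool, called after "Request:" as name([rows], argument=value, ...), one row to a line, values as JSON. move_arm: Moves the arm, as the interface text tells. Shifts and turns lie within -1 to 1; 1 stands for 500 mm of shift or 30 degrees of turn. Its arguments: {"type":"object","properties":{"moves":{"type":"array","items":{"type":"array","items":{"type":"array","items":{"type":"number"}}}}},"required":["moves"]}

```bash
mkdir -p pics
cat > h.py <<'E'
from workcell import *
import numpy as np, cv2
def snap(n,f):
    c=camera(n); cv2.imwrite(f'pics/{f}.png',c['pixels'][:,:,::-1]); np.savez(f'pics/{f}.npz',**c); return c
def pt(c,u,v,z=None):
    K=[(u-c['cx'])/c['fx'],(v-c['cy'])/c['fy'],1]
    T=np.array(c['extrinsics']); d=T[:3,:3]@np.array(K)
    if z is None: s=float(c['range_z'][int(round(v)),int(round(u))])
    else: s=(z-T[2,3])/d[2]
    return T[:3,3]+s*d
E
python3 - <<'E'
from h import *
snap('scene','s0');snap('top','t0');print(get_obs())
E
```

```text
{'clock': 0.1, 'joint_pos': array([ 1.15996083e+00,  2.41324452e-01,  3.87793851e-03,  1.33519490e+00,
       -9.14268944e-07,  1.57078543e+00]), 'joint_vel': array([-0.00045202, -0.00113413,  0.00372129,  0.00045264,  0.00063613,
       -0.00143318]), 'tau': array([ 7.52486449e-04, -3.73138940e+01,  2.53009933e+01,  1.08725848e-02,
        9.44457133e-05,  9.26436485e-06]), 'eef_pos': array([0.19947472, 0.45790411, 0.24151579]), 'tool_rot': array([ 2.03970718e-01,  9.78976555e-01, -9.03239071e-04, -1.87734061e-04]), 'ft_force': array([-0.08964407,  1.0681265 ,  0.32953598]), 'ft_torque': array([ 0.02061222,  0.023473  , -0.00338552]), 'grip_width': 0.0853539499453336}
```

```bash
ls pics
```

```text
s0.npz
s0.png
t0.npz
t0.png
```

View pics/s0.png

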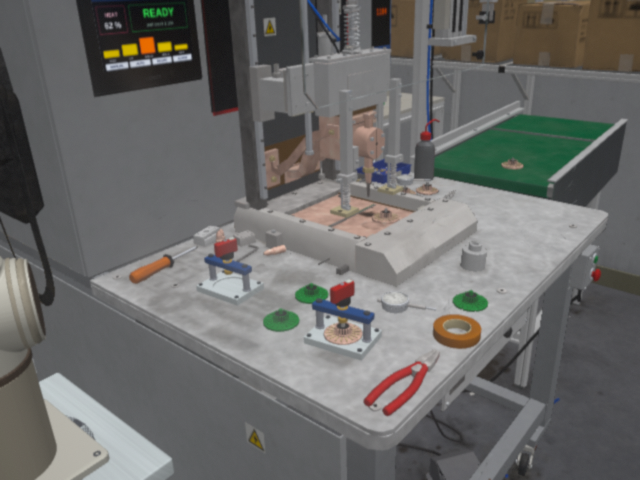

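View pics/t0.png

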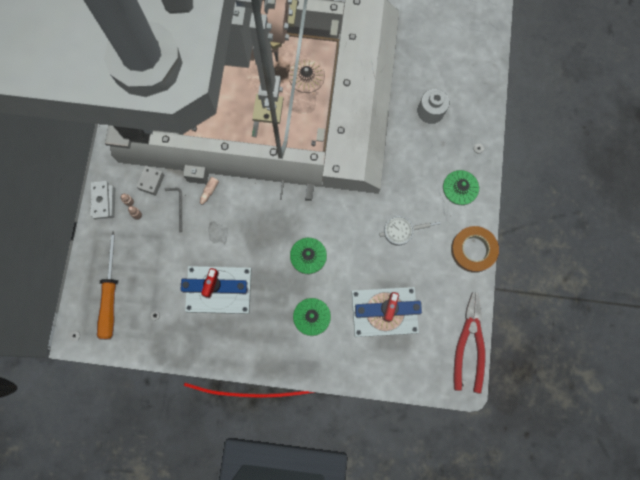

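The scene shows two frames with red grips. The one at top pixel (390,308) / scene (343,325) has a copper disc in its recess. The one at top (212,285) / scene (228,270) is empty. The green discs are the look-alikes. I'll confirm this in an enlarged crop.

Run:
```python
from h import *
t=cv2.imread('pics/t0.png');s=cv2.imread('pics/s0.png')
a=cv2.resize(t[280:345,345:430],None,fx=4.7,fy=4.7,interpolation=cv2.INTER_CUBIC)
b=cv2.resize(s[270:355,300:385],(400,400),interpolation=cv2.INTER_CUBIC)
c=cv2.resize(t[255:320,175:260],None,fx=4.7,fy=4.7,interpolation=cv2.INTER_CUBIC)
o=np.zeros((600,800,3),np.uint8);o[:a.shape[0],:a.shape[1]]=a[:300] if 0 else a;o[:400,400:]=b
cv2.imwrite('pics/crop0.png',o);print(a.shape)
c=dict(np.load('pics/t0.npz'))
print(c['extrinsics'],c['fx'])
hsv=cv2.cvtColor(t,cv2.COLOR_BGR2HSV)
m=((hsv[...,0]<6)|(hsv[...,0]>174))&(hsv[...,1]>160)&(hsv[...,2]>80)
for box in [(280,345,370,415),(262,305,195,225)]:
    ys,xs=np.nonzero(m[box[0]:box[1],box[2]:box[3]]); ys+=box[0];xs+=box[2]
    P=np.array([pt(c,x,y) for x,y in zip(xs,ys)])
    print(len(xs),xs.min(),xs.max(),ys.min(),ys.max())
    top=P[P[:,2]>np.percentile(P[:,2],40)]
    print(np.median(P[:,2]),np.percentile(P[:,2],[5,50,95]))
    k=np.abs(P[:,2]-.1155)<.006
    Q=P[k]; r=cv2.minAreaRect((Q[:,:2]*1000).astype(np.float32)); print(k.sum(),r,Q.mean(0))
```

```text
(306, 400, 3)
[[ 0.12276572 -0.97125613  0.20393654  0.4058136 ]
 [-0.99241825 -0.12136135  0.01942754 -0.05177973]
 [ 0.0058809  -0.20477538 -0.97879132  1.11039815]
 [ 0.          0.          0.          1.        ]] 598.7715153329536Traceback (most recent call last):
  File "<stdin>", line 15, in <module>
    return umr_minimum(a, axis, None, out, keepdims, initial, where)
ValueError: zero-size array to reduction operation minimum which has no identity
```

View pics/crop0.png

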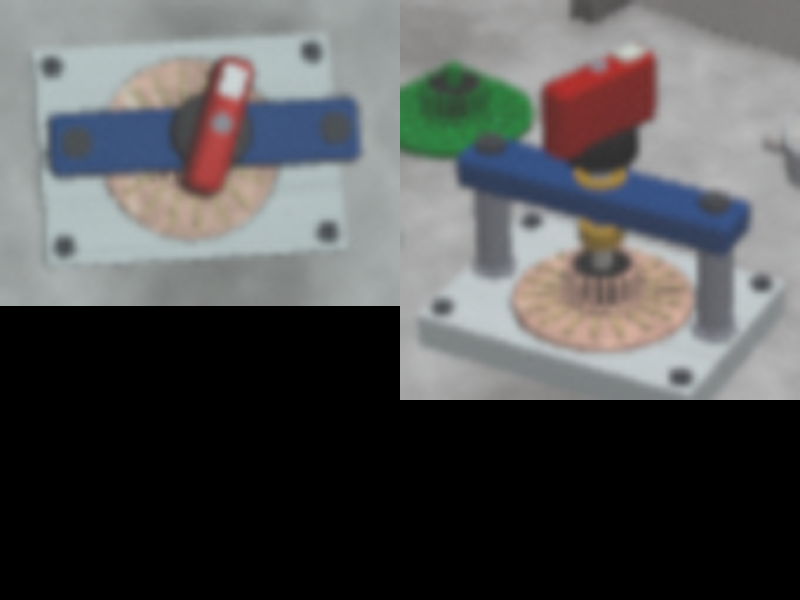

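Confirmed: the frame at top (390,308) holds the copper rotor. The top of its grip is centred on the grey screw at about (392.2,306.2), with the white mark at about (395,297).

Run:
```python
from h import *
c=dict(np.load('pics/t0.npz'))
f=lambda x,y:(345+(x+.5)/4.7-.5,280+(y+.5)/4.7-.5)
for n,p,z in [('ctr',(222,123),.116),('mark',(235,80),.116),('boltL',(78,144),.068),('boltR',(336,128),.068)]:
    print(n,f(*p),pt(c,*f(*p),z),pt(c,*f(*p)))
a=pt(c,*f(222,123),.116);b=pt(c,*f(235,80),.116);d=b-a;print(np.degrees(np.arctan2(d[1],d[0])),np.linalg.norm(d))
a=pt(c,*f(78,144),.068);b=pt(c,*f(336,128),.068);d=b-a;print((a+b)/2,np.degrees(np.arctan2(d[1],d[0])),np.linalg.norm(d))
for u,v in [(212,285),(308,256),(312,317)]: print(pt(c,u,v))
o=get_obs()
from scipy.spatial.transform import Rotation as R
print(R.from_quat(o['tool_rot']).as_matrix())
```

```text
ctr (391.8404255319149, 305.77659574468083) [ 0.51815795 -0.16831482  0.116     ] [ 0.51797374 -0.16812373  0.11763053]
mark (394.6063829787234, 296.6276595744681) [ 0.53387623 -0.17140571  0.116     ] [ 0.53400721 -0.17152806  0.11498299]
boltL (361.20212765957444, 310.24468085106383) [ 0.50929499 -0.12184542  0.068     ] [ 0.50893832 -0.12160392  0.07159285]
boltR (416.09574468085106, 306.8404255319149) [ 0.52694927 -0.21603121  0.068     ] [ 0.52649285 -0.21541234  0.07192757]
-11.124890181570713 0.016019299611797332
[ 0.51812213 -0.16893831  0.068     ] -79.38361428992727 0.09582607095575056
[0.5159773  0.13377714 0.11250757]
[ 0.60129799 -0.01657044  0.02077755]
[ 0.49004751 -0.03802483  0.03126577]
[[-9.16791822e-01  3.99364762e-01 -7.36043132e-04]
 [ 3.99365440e-01  9.16790261e-01 -1.69191525e-03]
 [-8.94153967e-07 -1.84508425e-03 -9.99998298e-01]]
```

Request:
move_arm([
  [[0.036, -0.071, 0, 0, 0, 0.03, -1], [0.036, -0.071, 0, 0, 0, 0.03, -1], [0.036, -0.071, 0, 0, 0, 0.03, -1], [0.036, -0.071, 0, 0, 0, 0.03, -1], [0.036, -0.071, 0, 0, 0, 0.03, -1], [0.036, -0.071, 0, 0, 0, 0.03, -1], [0.036, -0.071, 0, 0, 0, 0.03, -1], [0.036, -0.071, 0, 0, 0, 0.03, -1]],
])

```text
clock: 0.77
eef_pos: [0.3417, 0.1678, 0.2368]
tool_rot: [0.13, 0.992, -0.003, -0.002]
ft_force: [2.2, -0.3, 0.3]
grip_width: 0.0856
```

Request:
move_arm([
  [[0.04, -0.072, 0, 0, 0, 0.016, -1], [0.04, -0.072, 0, 0, 0, 0.016, -1], [0.04, -0.072, 0, 0, 0, 0.016, -1], [0.04, -0.072, 0, 0, 0, 0.016, -1], [0.04, -0.072, 0, 0, 0, 0.016, -1], [0.04, -0.072, 0, 0, 0, 0.016, -1], [0.04, -0.072, 0, 0, 0, 0.016, -1], [0.04, -0.072, 0, 0, 0, 0.016, -1]],
])

```text
clock: 1.43
eef_pos: [0.4977, -0.1271, 0.2351]
tool_rot: [0.096, 0.995, -0.002, -0.003]
ft_force: [0.7, 0.5, -0.2]
grip_width: 0.0853
```

Request:
move_arm([
  [[0.03, -0.06, 0, 0, 0, 0, -1], [0.012, -0.022, -0.04, 0, 0, 0, -1], [0, 0, -0.04, 0, 0, 0, -1], [0, 0, 0, 0, 0, 0, -1], [0, 0, 0, 0, 0, 0, -1]],
])

```text
clock: 1.85
eef_pos: [0.5218, -0.1802, 0.1908]
tool_rot: [0.102, 0.995, -0.003, -0.004]
ft_force: [-0.1, 0.4, 0.1]
grip_width: 0.0858
```

Run:
```python
from h import *
snap('wrist','w1');snap('top','t1');o=get_obs();print(o['eef_pos'],o['joint_pos'],o['tool_rot'])
```

```text
[ 0.52177577 -0.17948646  0.19144337] [-0.32736893  0.37258284  0.05446058  1.25789309 -0.0074386  -0.12493809] [ 0.10103199  0.9948728  -0.00303944 -0.00337702]
```

View pics/w1.png

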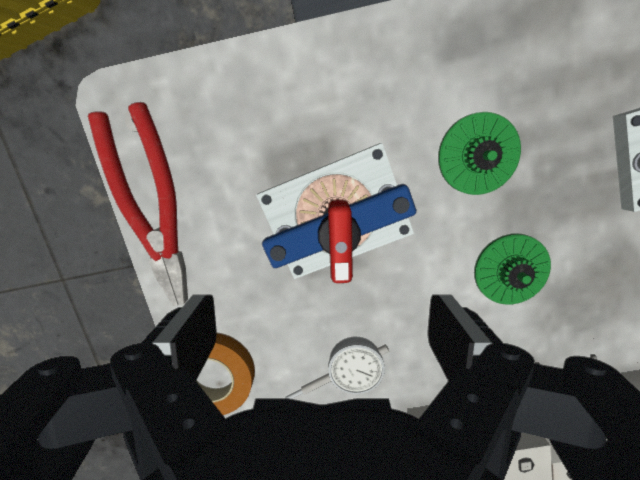

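The wrist picture shows the red grip upright in the image, square to the jaws. Its grey screw is at (341,247) and its white mark at (341,271).

Run:
```python
from h import *
c=dict(np.load('pics/w1.npz'))
i=cv2.imread('pics/w1.png')[190:300,290:400];cv2.imwrite('pics/w1c.png',cv2.resize(i,(770,770)[:2] if 0 else (594,594),interpolation=cv2.INTER_CUBIC))
a=pt(c,341,247,.116);b=pt(c,341,271,.116);d=b-a;print(a,b,np.degrees(np.arctan2(d[1],d[0])),np.linalg.norm(d),pt(c,341,255),pt(c,341,271))
```

```text
[ 0.51841899 -0.16767016  0.116     ] [ 0.53340891 -0.17054487  0.116     ] -10.856140845490081 0.015263080962892759 [ 0.5238168  -0.16863712  0.11457561] [ 0.53384112 -0.17057238  0.1148437 ]
```

View pics/w1c.png

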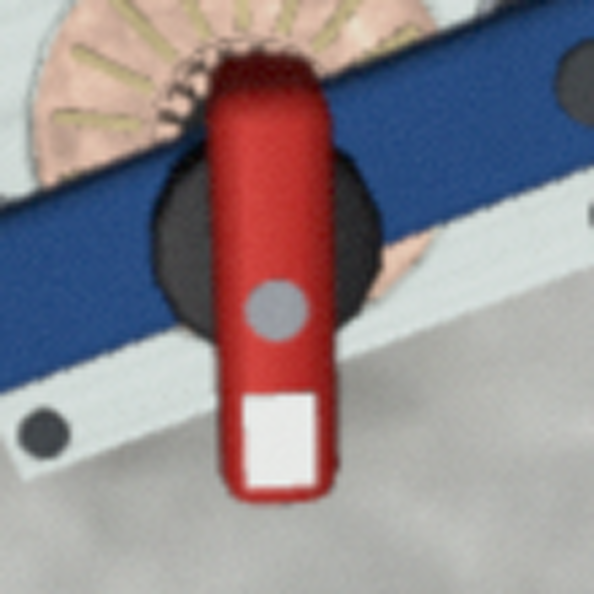

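Request:
move_arm([
  [[-0.007, 0.023, 0, 0, 0, 0.02, -1], [0, 0, -0.06, 0, 0, 0, -1], [0, 0, -0.06, 0, 0, 0, -1], [0, 0, -0.04, 0, 0, 0, -1], [0, 0, 0, 0, 0, 0, -1]],
])

```text
clock: 2.37
eef_pos: [0.5213, -0.1619, 0.1183]
tool_rot: [0.091, 0.996, -0.004, 0.004]
ft_force: [-1.5, 0.3, -0.3]
grip_width: 0.0853
```

Request:
move_arm([
  [[-0.006, -0.012, -0.02, 0, 0, 0, -1], [0, 0, 0, 0, 0, 0, -1], [0, 0, 0, 0, 0, 0, -1]],
])

```text
clock: 2.62
eef_pos: [0.5194, -0.1643, 0.1126]
tool_rot: [0.088, 0.996, -0.004, 0.006]
ft_force: [0.2, 0.0, 0.2]
grip_width: 0.0859
```

Request:
move_arm([
  [[-0.002, -0.008, -0.021, 0.017, 0.022, -0.01, -1], [0, 0, 0, 0, 0, 0, -1], [0, 0, 0, 0, 0, 0, -1]],
])

```text
clock: 2.87
eef_pos: [0.5212, -0.1678, 0.1062]
tool_rot: [0.09, 0.996, 0.0, 0.003]
ft_force: [-0.5, -0.2, 0.2]
grip_width: 0.0852
```

Request:
move_arm([
  [[-0.006, 0, -0.009, 0, 0.01, 0, -1], [0, 0, 0, 0, 0, 0, -1], [0, 0, 0, 0, 0, 0, -1]],
])

```text
clock: 3.12
eef_pos: [0.519, -0.1682, 0.1025]
tool_rot: [0.09, 0.996, -0.0, 0.002]
ft_force: [-0.2, 0.4, 0.3]
grip_width: 0.0854
```

Well placed. Closing now.

Request:
move_arm([
  [[0, 0, 0, 0, 0, 0, 1], [0, 0, 0, 0, 0, 0, 1], [0, 0, 0, 0, 0, 0, 1], [0, 0, 0, 0, 0, 0, 1], [0, 0, 0, 0, 0, 0, 1], [0, 0, 0, 0, 0, 0, 1]],
])

```text
clock: 3.62
eef_pos: [0.5188, -0.1683, 0.1026]
tool_rot: [0.09, 0.996, -0.0, 0.002]
ft_force: [-0.3, -0.4, 8.3]
grip_width: 0.013
```

Request:
move_arm([
  [[0, 0, -0.0004, 0, 0, -0.15, 1], [0, 0, -0.0004, 0, 0, -0.2, 1], [0, 0, -0.0004, 0, 0, -0.2, 1], [0, 0, -0.0004, 0, 0, -0.2, 1], [0, 0, 0, 0, 0, 0, 1]],
])

```text
clock: 4.03
eef_pos: [0.5187, -0.1684, 0.1019]
tool_rot: [0.291, 0.957, -0.001, 0.001]
ft_force: [-0.1, 0.5, 0.4]
grip_width: 0.0129
```

Request:
move_arm([
  [[0, 0, -0.0004, 0, 0, -0.2, 1], [0, 0, -0.0004, 0, 0, -0.2, 1], [0, 0, -0.0004, 0, 0, -0.2, 1], [0, 0, -0.0004, 0, 0, -0.2, 1], [0, 0, -0.0004, 0, 0, -0.2, 1], [0, 0, 0, 0, 0, 0, 1]],
])

```text
clock: 4.53
eef_pos: [0.5187, -0.1685, 0.101]
tool_rot: [0.532, 0.847, -0.001, 0.001]
ft_force: [0.1, 0.2, -0.6]
grip_width: 0.013
```

```bash
cat > y.py <<'E'
from h import *
from scipy.spatial.transform import Rotation as R
o=get_obs();M=R.from_quat(o['tool_rot']).as_matrix();print(np.degrees(np.arctan2(M[1,1],M[0,1])),M[:,2],o['eef_pos'],o['ft_force'],o['ft_torque'],o['joint_pos'],o['grip_width'])
E
python3 y.py
```

```text
25.77103594291878 [ 4.32116323e-04 -3.63228758e-03 -9.99993310e-01] [ 0.51868107 -0.1685175   0.10095842] [ 0.05169544  0.24539968 -0.61315065] [ 0.0112248  -0.05826965 -0.06269515] [-0.31235536  0.42863509 -0.11179334  1.02884048 -0.00332375  0.80864694] 0.01297947030446631
```

Turned 54° so far. Next I turn in smaller steps towards the stop.

Request:
move_arm([
  [[0, 0, -0.0002, 0, 0, -0.1, 1], [0, 0, -0.0002, 0, 0, -0.1, 1], [0, 0, -0.0002, 0, 0, -0.1, 1], [0, 0, -0.0002, 0, 0, -0.1, 1], [0, 0, 0, 0, 0, 0, 1]],
])

```text
clock: 4.95
eef_pos: [0.5187, -0.1685, 0.1009]
tool_rot: [0.607, 0.794, -0.002, 0.001]
ft_force: [-0.5, -0.6, -0.8]
grip_width: 0.0126
```

```bash
python3 y.py
```

```text
15.209040804690147 [-5.85227771e-04 -5.01317868e-03 -9.99987263e-01] [ 0.51867753 -0.168483    0.1008831 ] [-0.54467024 -0.62163324 -0.82898822] [-0.25608236  0.03453954  1.56120497] [-0.31142419  0.42906803 -0.1113257   1.02942355 -0.00495138  0.99391747] 0.012550572350233172
```

Request:
move_arm([
  [[0, 0, 0, 0, 0, -0.12, 1], [0, 0, 0, 0, 0, -0.12, 1], [0, 0, 0, 0, 0, -0.12, 1]],
])

```text
clock: 5.2
eef_pos: [0.5187, -0.1684, 0.101]
tool_rot: [0.668, 0.744, -0.004, 0.002]
ft_force: [-0.8, -2.6, -0.2]
grip_width: 0.0131
```

```bash
python3 y.py
python3 - <<'E'
from h import *
snap('wrist','w2')
E
```

```text
6.146832919429482 [-0.00266783 -0.00807766 -0.99996382] [ 0.51869076 -0.16837729  0.10099164] [-0.78351286 -2.57856125 -0.15692577] [-0.48843476  0.16372187  4.17915988] [-0.3093254   0.42966189 -0.11007358  1.03114311 -0.00850652  1.15417518] 0.013100677084900212
```

View pics/w2.png

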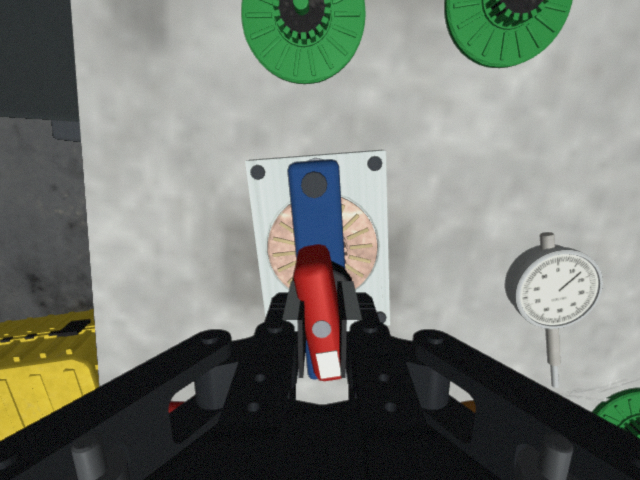

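The torque rose to 4.2 N m and the bar now sits about 9° askew in the jaws. The screw (321,329) and the mark (327,365) give the bar angle, which I'll compute.

Run:
```python
from h import *
c=dict(np.load('pics/w2.npz'))
a=pt(c,321,329,.113);b=pt(c,327.5,365,.113);d=b-a;print(a,b,np.degrees(np.arctan2(d[1],d[0])),np.linalg.norm(d))
a=pt(c,316,170,.068);
for u in[(289,200),(293,250),(340,200),(343,250)]:print(pt(c,*u,.068))
```

```text
[ 0.51880374 -0.16744939  0.113     ] [ 0.52289153 -0.18242171  0.113     ] -74.72909423617988 0.015520315627519623
[ 0.49973271 -0.12907157  0.068     ]
[ 0.50360613 -0.15285481  0.068     ]
[ 0.52298531 -0.1265582   0.068     ]
[ 0.52731756 -0.15028276  0.068     ]
```

The bar turned 63.9° and stalled against 4 N m, which is a hard stop and lies within the expected 60–77°. I open the jaws directly, since any spring-back of the arm only pushes in the tightening direction, then rise straight up.

Request:
move_arm([
  [[0, 0, 0, 0, 0, 0, -1], [0, 0, 0, 0, 0, 0, -1], [0, 0, 0, 0, 0, 0, -1], [0, 0, 0, 0, 0, 0, -1], [0, 0, 0, 0, 0, 0, -1], [0, 0, 0, 0, 0, 0, -1]],
])

```text
clock: 5.75
eef_pos: [0.5187, -0.1682, 0.1007]
tool_rot: [0.668, 0.744, -0.003, 0.001]
ft_force: [0.5, 0.0, -0.1]
grip_width: 0.0838
```

```bash
python3 y.py
python3 - <<'E'
from h import *
snap('wrist','w3')
E
```

```text
6.133148836901289 [-0.00233251 -0.00648957 -0.99997622] [ 0.51868837 -0.16818799  0.10074703] [ 0.5347971   0.04982547 -0.13973898] [ 0.06471419 -0.0742665  -0.00702578] [-0.3098622   0.42991324 -0.11037932  1.03074635 -0.00689181  1.15388198] 0.08383743837614688
```

View pics/w3.png

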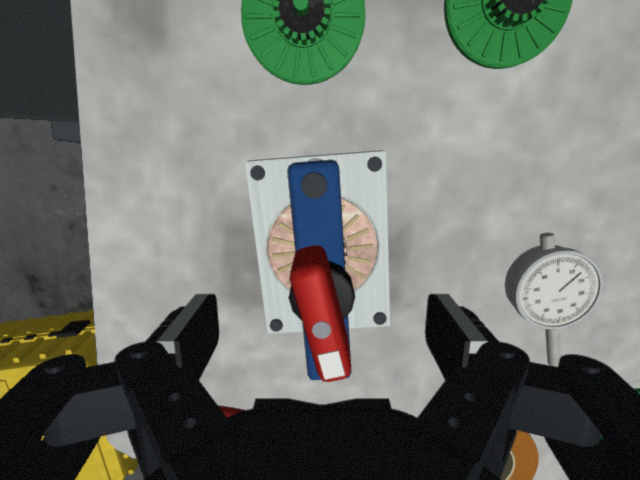

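Run:
```python
from h import *
for n in('w2','w3'):
    c=dict(np.load(f'pics/{n}.npz'));p=c['pixels'].astype(float)
    i=p[300:390,280:370]
    cv2.imwrite(f'pics/{n}c.png',cv2.resize(c['pixels'][290:390,270:370,::-1],(400,400),interpolation=cv2.INTER_CUBIC))
    w=(p.min(2)>200); w[:345]=0;w[385:]=0;w[:,:310]=0;w[:,350:]=0
    v,u=np.nonzero(w);b=pt(c,u.mean(),v.mean(),.113)
    d=b[:2]-np.array([.5188,-.1676]);a=pt(c,321,329.5,.113);e=b-a
    print(n,len(u),u.mean(),v.mean(),a,b,np.degrees(np.arctan2(d[1],d[0])),np.degrees(np.arctan2(e[1],e[0])))
x=[cv2.imread(f'pics/{n}c.png') for n in('w2','w3')];cv2.imwrite('pics/w23.png',np.hstack(x))
```

```text
w2 484 328.1219008264463 364.2995867768595 [ 0.51882573 -0.16765462  0.113     ] [ 0.52309201 -0.18209039  0.113     ] -73.5008696801214 -73.53571268796999
w3 466 331.18025751072963 364.82832618025753 [ 0.51879356 -0.16735199  0.113     ] [ 0.52422491 -0.18184814  0.113     ] -69.15590095034241 -69.46024585108097
```

View pics/w23.png

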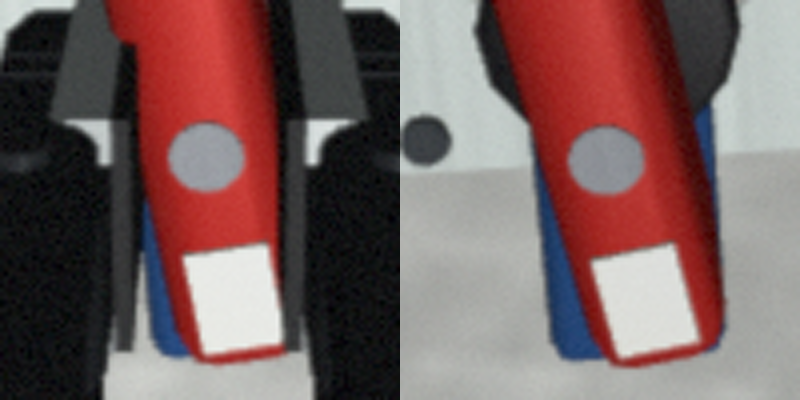

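After release the bar reads about −69.3°, so it sprang back about 4° from the over-twisted angle. That is roughly 58.4° of turn, ±1.5°, and close to the stop but not certain. I have plenty of time, so I'll re-grip in line with the bar, feel for the stop with a gentle turn, and release at low torque.

Request:
move_arm([
  [[0, 0, 0, 0, 0, 0.2, -1], [0, 0, 0, 0, 0, 0.18, -1], [0, 0, 0, 0, 0, 0.04, -1], [0, 0, 0, 0, 0, 0, -1]],
])

```text
clock: 6.13
eef_pos: [0.519, -0.169, 0.101]
tool_rot: [0.579, 0.815, -0.003, 0.002]
ft_force: [-0.7, 0.1, 0.4]
grip_width: 0.0854
```

```bash
python3 y.py
python3 - <<'E'
from h import *
c=snap('wrist','w4');cv2.imwrite('pics/w4c.png',cv2.resize(c['pixels'][220:400,240:420,::-1],(594,594),interpolation=cv2.INTER_CUBIC))
E
```

```text
19.245240851387486 [ 2.23177856e-04 -7.21954217e-03 -9.99973914e-01] [ 0.51895074 -0.16902759  0.10102515] [-0.69917375  0.12724502  0.36506609] [-0.01507324  0.04262439  0.01457648] [-0.31122754  0.42867686 -0.11154717  1.02814896 -0.00680441  0.92366025] 0.08538169163538548
```

View pics/w4c.png

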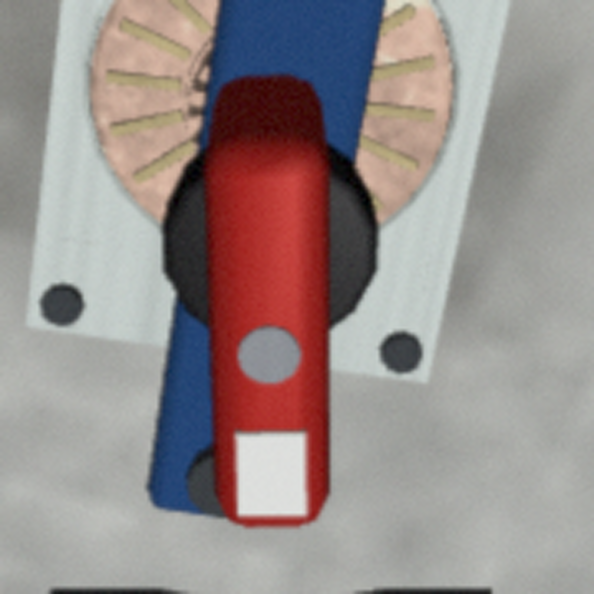

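The bar is upright in the hand's picture, with the screw at crop (269,354) and the mark at (271,474), so it is aligned. I grip and turn gently in steps.

Request:
move_arm([
  [[0, 0, 0, 0, 0, 0, 1], [0, 0, 0, 0, 0, 0, 1], [0, 0, 0, 0, 0, 0, 1], [0, 0, 0, 0, 0, 0, 1], [0, 0, 0, 0, 0, 0, 1], [0, 0, 0, 0, 0, 0, 1]],
])

```text
clock: 6.68
eef_pos: [0.519, -0.1693, 0.1012]
tool_rot: [0.58, 0.814, -0.003, 0.002]
ft_force: [-2.0, 0.3, 11.3]
grip_width: 0.0128
```

```bash
python3 y.py
```

```text
19.037039441512473 [ 4.26477827e-04 -7.47276281e-03 -9.99971988e-01] [ 0.51900442 -0.16929149  0.10118849] [-1.96691296  0.2766635  11.29181751] [0.01772802 0.43732563 0.43861518] [-0.3115623   0.42855642 -0.11126147  1.02828167 -0.00698231  0.92695827] 0.012792378699947286
```

Request:
move_arm([
  [[0, 0, 0, 0, 0, -0.05, 1], [0, 0, 0, 0, 0, 0, 1]],
])

```text
clock: 6.85
eef_pos: [0.5189, -0.1693, 0.1013]
tool_rot: [0.59, 0.808, -0.003, 0.002]
ft_force: [0.1, -0.6, -0.7]
grip_width: 0.0129
```

```bash
python3 y.py
```

```text
17.710489590681227 [-2.87564642e-06 -8.02050186e-03 -9.99967835e-01] [ 0.51893947 -0.16926196  0.10130359] [ 0.14385568 -0.63332819 -0.65566031] [-0.10289342 -0.01065106  0.79168399] [-0.31119689  0.42848429 -0.11104184  1.02881699 -0.00763621  0.95047438] 0.012914533720981078
```

Torque rises linearly, about 0.28 N m per degree, from about 20.5° hand yaw, so the bar was resting against the stop. To rule out the pad-on-shaft contact at 1.1 rad, I check the absolute angle against the frame's own geometry.

Run:
```python
from h import *
ang=lambda a,b:np.degrees(np.arctan2(*(b-a)[1::-1]))
c=dict(np.load('pics/w1.npz'))
A,B=pt(c,279,253,.070),pt(c,402,205,.070);print('w1 crossbar',A,B,ang(A,B),np.linalg.norm(A-B))
p=[pt(c,*u,.014) for u in[(378,154),(265,200),(298,271),(403,233)]]
print('plate',[ang(p[i],p[(i+1)%4]) for i in range(4)])
c=dict(np.load('pics/t0.npz'))
def k(s,fx,x0,y0):
    t=cv2.imread('pics/t0.png')[y0:y0+75,x0:x0+100];cv2.imwrite(s,cv2.resize(t,(800,600),interpolation=cv2.INTER_CUBIC))
k('pics/b0.png',8,170,250)
```

```text
w1 crossbar [ 0.52761273 -0.21373406  0.07      ] [ 0.51042076 -0.11988477  0.07      ] 100.38074742320917 0.09541096974104694
plate [np.float64(-79.69813825718265), np.float64(11.148847176215776), np.float64(99.32188583441304), np.float64(-171.56155562850668)]
```

View pics/b0.png

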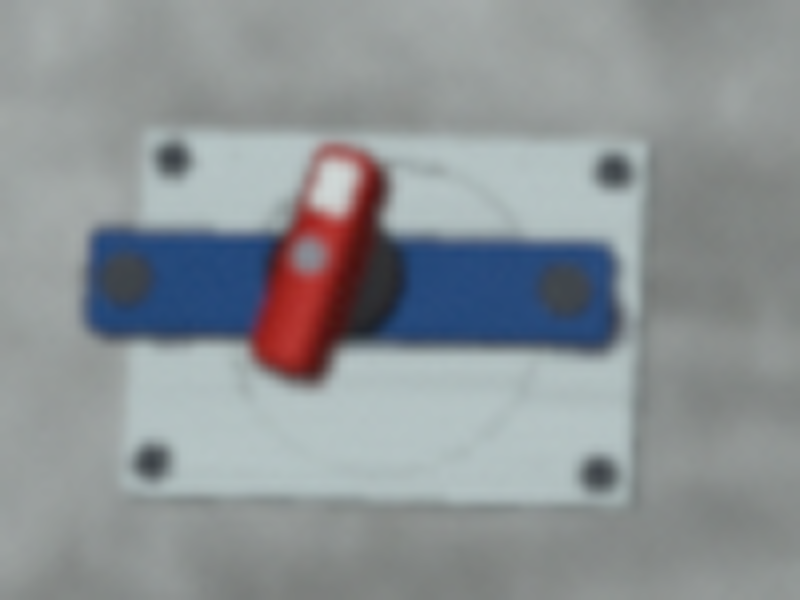

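The stop reading holds up. 4.2 N m moved the bar only about 4° further, it sprang back to where resistance begins, and there was almost no torque at 54°, already past the pad contact. The bar is now preloaded at 0.8 N m against the stop, so I release and rise.

Request:
move_arm([
  [[0, 0, 0, 0, 0, 0, -1], [0, 0, 0, 0, 0, 0, -1], [0, 0, 0, 0, 0, 0, -1], [0, 0, 0, 0, 0, 0, -1], [0, 0, 0, 0, 0, 0, -1], [0, 0, 0, 0, 0, 0, -1], [0, 0, 0.04, 0, 0, 0, -1], [0, 0, 0.06, 0, 0, 0, -1]],
])

```text
clock: 7.52
eef_pos: [0.5142, -0.1677, 0.1457]
tool_rot: [0.59, 0.807, -0.005, -0.004]
ft_force: [0.8, -0.5, 0.3]
grip_width: 0.0858
```

Request:
move_arm([
  [[0, 0, 0.06, 0, 0, 0, -1], [0, 0, 0.06, 0, 0, 0, -1], [-0.05, 0, 0.04, 0, 0, 0, -1], [-0.08, 0, 0, 0, 0, 0, -1], [-0.08, 0, 0, 0, 0, 0, -1], [0, 0, 0, 0, 0, 0, -1], [0, 0, 0, 0, 0, 0, -1]],
])

```text
clock: 8.1
eef_pos: [0.4075, -0.1677, 0.2344]
tool_rot: [0.59, 0.807, -0.004, 0.0]
ft_force: [0.8, -0.4, 0.7]
grip_width: 0.0855
```

```bash
python3 y.py
python3 - <<'E'
from h import *
c=snap('top','t5');s=snap('scene','s5');w=snap('wrist','w5')
t=c['pixels'][:,:,::-1];a=cv2.resize(t[280:345,345:430],(392,300),interpolation=cv2.INTER_CUBIC)
b=cv2.resize(t[255:320,175:260],(392,300),interpolation=cv2.INTER_CUBIC)
d=cv2.resize(s['pixels'][270:355,300:385,::-1],(300,300),interpolation=cv2.INTER_CUBIC)
o=np.zeros((600,784,3),np.uint8);o[:300,:392]=a;o[:300,392:]=b;o[300:,:300]=d;o[300:,310:710]=cv2.resize(w['pixels'][:,:,::-1],(400,300))
cv2.imwrite('pics/fin.png',o)
E
```

```text
17.68129874719629 [-0.00405673 -0.00678002 -0.99996879] [ 0.40745015 -0.1677057   0.23440876] [ 0.81114412 -0.40772659  0.72246744] [-0.05598957 -0.0376533  -0.00924206] [-0.38528151  0.12812802 -0.15499094  1.28888868 -0.00780767  0.87690718] 0.08549645296081823
```

View pics/fin.png

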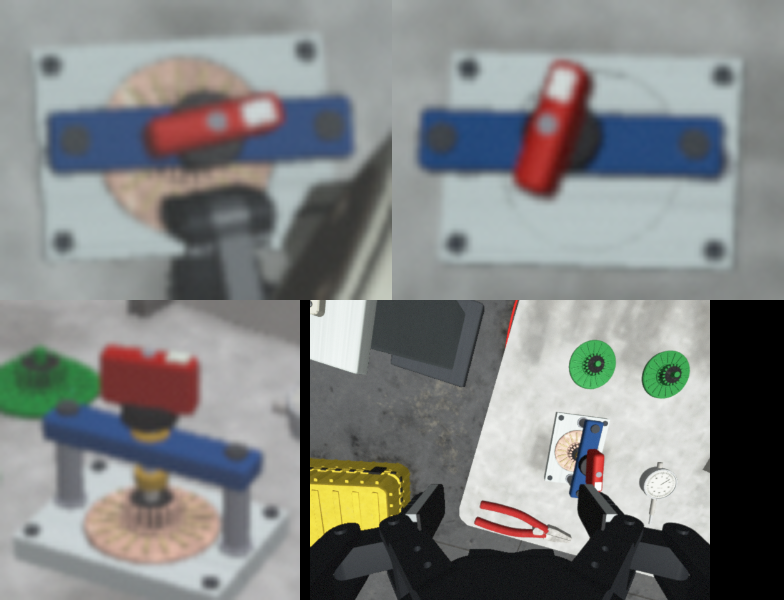

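The final pictures show the red grip turned almost along the blue bar, the brass pad on the shaft, the other grip unmoved and the hand clear. One last numeric check uses mark centroids from the same top camera.

Run:
```python
from h import *
r={}
for n,boxes in (('t0',[(385,290,402,303),(205,265,222,282)]),('t5',[(396,298,408,309),(205,265,222,282)])):
    c=dict(np.load(f'pics/{n}.npz'));p=c['pixels'].astype(float)
    for k,(x0,y0,x1,y1) in enumerate(boxes):
        q=p[y0:y1,x0:x1].min(2); 
        hs=cv2.cvtColor(c['pixels'],cv2.COLOR_RGB2HSV)[y0:y1,x0:x1]
        w=np.clip(q-185,0,None); 
        v,u=np.mgrid[y0:y1,x0:x1];U,V=(u*w).sum()/w.sum(),(v*w).sum()/w.sum()
        b=pt(c,U,V,.116 if n=='t0' or k else .1135)
        d=b[:2]-np.array([.5182,-.1682]);print(n,'AB'[k],(w>0).sum(),U,V,b,np.degrees(np.arctan2(d[1],d[0])) if k==0 else '',np.hypot(*d))
```

```text
t0 A 20 394.19831223628694 296.7763713080169 [ 0.53354526 -0.17075483  0.116     ] -9.452481353956673 0.015556484005534301
t0 B 18 211.22137404580153 272.69847328244276 [0.53592116 0.13770851 0.116     ]  0.3064213715777161
t5 A 19 400.58181818181816 303.67727272727274 [ 0.52371421 -0.18272584  0.1135    ] -69.21253636666388 0.015537259228630383
t5 B 18 211.2094861660079 272.70750988142294 [0.53590358 0.13772583 0.116     ]  0.3064376479276401
```

```bash
python3 -c "
from workcell import *
print(job_done(), get_obs()['clock'])"
```

```text
the job is handed in; nothing more can be done
the job is handed in; nothing more can be done
```

I turned the red grip of the frame holding the copper rotor (grip axis at about x 0.518, y −0.168) clockwise until it stopped. Then I let go, moved the hand clear, and handed the job in after about 8 s on the clock.

- **Turn:** the top camera puts the total turn at about 59.8°, ±1°. The bar's final angle from the perpendicular to the frame's cross-bar is about 80°, which matches the 1.40 rad stop if the screw's zero lies square to the cross-bar.
- **Stop:** torque rose steadily, about 0.3 N m per degree, from about 59° of turn. On the first grip I over-twisted to 4.2 N m and the bar sprang back about 4° on release. I re-gripped, preloaded it to about 0.8 N m and released.
- **Other checks:** the empty frame's grip has the same mark position before and after, within 0.1 mm. I did not touch the green look-alikes, and the rotor still sits in its recess.
- **Remaining doubt:** 59.8° is right at the lower edge of the expected 60–77°. The cameras cannot by themselves prove this was the hard stop and not firm contact of the pad on the rotor's shaft. The torque and the angle to the cross-bar both point to the stop.

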